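# Load the flatted sample cell into the sloping keyed nest

### The job

Load the sample cell that has one straight flat on its rim (not the notched one) into the D-shaped pocket on the sloping stand. If the swinging keeper arm lies over the pocket, first swing it clear; then take the cell by its black bar, turn it so that its flat meets the pocket's flat wall, let it go fully home, and swing the keeper arm back over the cell until it meets its stop. Leave the notched cell, the roll of tape and the white pot where they are.

Things in the scene. Friction and masses are not known exactly. Their poses are not given: they have to be found in the camera images.
- cell_flat: mid-grey disc 76 mm across, 16 mm thick, with one straight flat on its rim, 27 mm from the centre on the cell's -y side. Black bar grip centred on top: 44 mm along x (parallel to the flat), 12 mm thick along y, 16 to 44 mm above the underside. Loose, 0.14 to 0.28 kg, bar up. Origin: centre of the round's underside; z up. Lower rim chamfered 2 mm.
- stand: fixed stand with a sloping top, foot 150 x 160 mm. Origin on the worktop below the pocket; x, y as the nest's seen from above. The aluminium plate on its slope measures 104 mm along the nest's x, reaches from y = -52 to +96 mm, and its top lies at z = 10 mm in the nest's frame.
- nest: D-shaped pocket: radius 39.5 mm, flat wall 28.5 mm from the centre on the -y side, 10 mm deep, 2.5 mm lead-in. Origin: centre of its floor, 45 mm above the worktop. z: normal of the slope, 30 degrees from vertical, leaning to the robot; x up the slope; y level, to the robot's left. A seated cell_flat has axes and origin as the nest's (1.5 mm play), disc 6 mm proud, bar up the slope.
- cell_notch: the other cell, which stays put: same disc and bar, but a full round rim with a 16 mm wide, 14 mm deep slot on its -y side instead of the flat. It does not fit the pocket. Origin: centre of the underside. Loose.
- keeper_pivot (a point): the keeper arm's pivot at y = +70 mm, z = 18 mm in the nest's frame; the arm turns about the nest's z.
- keeper_knob (a point): middle of the upright black knob (16 mm across, 32 mm tall: its top 12 mm above and its foot 20 mm below this point, along the nest's z) on the arm's tail, 40 mm from the pivot, on the far side of the pivot from the pocket when the arm is shut.
- keeper (a joint): angle of the steel keeper arm (18 mm wide, 6 thick, underside 18 mm above the pocket floor, tip 52 mm from the pivot). 0: at its stop, tip over the pocket, knob to the nest's +y. Opens to 1.75 rad: knob swings down the slope (nest's -x), tip up it. Pocket free beyond about 1.0 rad. Stays where left; about 2 N at the knob turns it. Starts anywhere from 0 to 1.7.
- tape: black roll of tape, 58 mm across, 19 mm high, loose; stays put.
- cream_pot: white lidded pot, 60 mm across, 29 mm high, loose; stays put.
Things that resemble listed ones, but are neither listed nor needed, are in the scene too. What is shaped like the cell_flat but brown is not meant.

How it is judged:
By the outcome, as a careful person would: the job done as asked, in the order asked, and still so for the second after the job is handed in, with the robot touching nothing.
It also fails if it takes over 64 s, if anything falls off the work surface, if the arm or the gripper's body presses on something with over 40 N, if the wrist force passes 120 N, or if a joint passes its speed limit or range.

### The arm

A 6-joint arm with a two-finger parallel gripper is mounted at the origin on a cart in front of the work surface, level with it; the furniture and walls round the work are solid. World frame = base frame: x ahead of the robot, y to its left, z up, the work surface at z = 0. Lengths are in m, angles in degrees, forces in N, time in s.
With the tool pointing down it reaches from about 0.25 to 0.725 m from the base axis. Payload 9.7 kg.
Tool frame: the origin (TCP) lies at the very end of the fingers, on their centre line; the grasp point (between the pads) lies 19 mm behind it; x points along the fingers, y is the direction in which the jaws open and shut, and the axes are right-handed (so a half turn about x gives the same grasp; the last joint's range is limited). The gripper opens to 85 mm and grips with 20 to 120 N. Pads are 22 mm wide; open, the fingers measure 114 mm over their backs; the gripper's body (76 mm by 85 mm) begins 54 mm behind the grasp point. The pads swing forward as they close: fully open they stand 13 mm farther back than shut.
Start: joints at [-72.766, 4.979, 10.078, 95.1, 0, 90], TCP at [0.163, -0.525, 0.231] pointing down, gripper open.
Joint ranges: [-179.16, 179.16], [-48.56, 103.87], [-65.8, 70.77], [-126.05, 130.52], [-82.76, 87.17], [-180, 180]. Speed limits (degrees/s): [127.2, 127.2, 147.25, 180, 180, 180].

### API

Orientations are given as [roll, pitch, yaw] about the fixed x, y, z axes, in that order (R = Rz(yaw) Ry(pitch) Rx(roll)).
In Python, from workcell import get_obs, cams, bot gives the robot as it stands.
- The arm moves only by the tool apply_moves, never from a script. Its argument "rows" is a list that holds one entry, the list of rows, each a list of 7 numbers: the shift along the tool's x, y, z in mm, then the turn, a rotation vector about the tool's x, y, z in rad, then the opening, from 0 (shut) to 1 (fully open). A call has 1 to 20 rows; each row is the pose to reach, as a shift and turn from the pose measured when the call began, along the tool's axes at that moment; what a row does not reach only later rows make up. A row lasts 1/10 s, in which the tool goes at most 50 mm and 8.59 degrees, less where a joint would pass 70% of its speed; a pose out of reach is approached as far as the arm can. A call with a gripper value outside its range is refused whole. The fingers move at their own pace and stop on an object; "newtons" is the grip in N (left out, the last holds). Time passes only in rows, so rows that repeat a pose let the fingers close. It gives the time, the measured TCP pose, the force and the opening at its end, in the units of the state.
- get_obs(): the state, without advancing time (a new reading comes with each control period).
- cams.camera(name): name is "scene" or "top" or "wrist"; returns a dict with "pixels" (480x640x3 uint8, red, green, blue), "range_z" (480x640 float32, m along the optical axis (not along the pixel's ray), 0 where there is no reading), "fx", "fy", "cx", "cy" (pixels), "D" ([k1, k2, p1, p2, k3] as OpenCV has them; the pictures are not rectified), "eye" and "attitude" of the camera in the world. Camera axes: x right, y up, looking along -z (the intrinsics and any distortion apply to the point x, -y, -z); pixel columns grow to the right and rows downward; lengths in m; the calibration is good to about 2 mm. A picture is of the moment at which its call begins.
- bot.job_done(): hands the job in, once; it reports no verdict.
Trained networks look in a picture, given as the dict that the camera call returned (one of the last four; its "shot" number tells which), for a name from the list of things; names that differ only in an ending like _2 or _b are one class to them, and where a whole thing is asked for, a point or a joint stands for the part that bears it (a point fixed in the world has none). Each returns a list of dicts, best first, with "confidence" (0 to 1); they miss things now and then, are a little off and sometimes report something else, mostly with a low value. They report only what shows in the picture. A call takes as long as a camera call. They do not tell look-alikes from the thing itself.
- cams.find_in(label, picture): "at" ([x, y, z] in m, in world coordinates, good to about 4 mm: the middle of the surface that is visible of it).
The state is a dict: "time": time; "q": joint angles; "qd": joint speeds; "joint_efforts": joint torques, N m; "ee_pos": TCP position; "tcp_rot": TCP orientation; "wrist_force": force on the tool from outside, world axes, zero at the start; "torque": the same for the moment, N m; "opening": finger opening in m.
Only numpy, scipy, OpenCV 4.12 (cv2) and the standard library are available. Lean on these libraries where they do the work, as an engineer would, in place of code of your own. Each camera call takes 0.05 s, during which the arm holds its last target.

## Working session

There is one attempt and no reset: what is moved stays moved. The work goes in short steps, Python scripts to look and compute and a tool call to move; the robot and the scene stay as the last step left them, time stands still between calls to the robot, and variables do not carry over. Pictures are saved under pics/ and viewed, and the job is handed in when it is done.

Besides the shell and the picture viewer there is one more tool, called after "Emit:" as name(argument=value, ...), one argument or row to a line, values as JSON. apply_moves: Moves the arm, as the interface text tells. Its arguments: {"type":"object","properties":{"rows":{"type":"array"},"newtons":{"type":"number"}},"required":["rows"]}

```bash
ls; mkdir -p pics; cat > h.py <<'E'
import numpy as np,cv2
from scipy.spatial.transform import Rotation as R
from workcell import get_obs,cams,bot
def save(n,p):cv2.imwrite('pics/'+n+'.png',p['pixels'][:,:,::-1])
def att(p):
    a=np.array(p['attitude'],float)
    if a.shape==(3,3): return a
    if a.size==4: return R.from_quat(a).as_matrix()
    return R.from_euler('xyz',a,degrees=True).as_matrix()
def K(p): return np.array([[p['fx'],0,p['cx']],[0,p['fy'],p['cy']],[0,0,1.]])
def cloud(p):
    h,w=p['range_z'].shape
    u,v=np.meshgrid(np.arange(w),np.arange(h))
    uv=np.stack([u,v],-1).reshape(-1,1,2).astype(np.float64)
    n=cv2.undistortPoints(uv,K(p),np.array(p['D'],float)).reshape(h,w,2)
    z=p['range_z']
    c=np.stack([n[...,0]*z,-n[...,1]*z,-z],-1)
    return c@att(p).T+np.array(p['eye'])
def proj(p,P):
    c=(np.atleast_2d(P)-np.array(p['eye']))@att(p)
    c=c*[1,-1,-1]
    return cv2.projectPoints(c,np.zeros(3),np.zeros(3),K(p),np.array(p['D'],float))[0].reshape(-1,2)
E
python3 - <<'E'
from h import *
print(get_obs())
for n in ['scene','top']:
    p=cams.camera(n);save(n+'0',p)
    print(n,p['eye'],p['attitude'],p['fx'],p['D'])
    for l in ['cell_flat','cell_notch','stand','nest','keeper_knob','keeper','tape','cream_pot']:
        try: print(l,[(np.round(d['at'],3).tolist(),round(d['confidence'],2)) for d in cams.find_in(l,p)])
        except Exception as e: print(l,e)
E
```

```text
pics
{'time': 0.0, 'q': array([-7.27651014e+01,  5.00956699e+00,  1.00352723e+01,  9.50983282e+01,
       -1.20703565e-03,  9.00005257e+01]), 'qd': array([ 0.03658518, -0.05498116,  0.03369489, -0.01557685,  0.05319139,
        0.03748405]), 'joint_efforts': array([-1.34642792e-04, -5.20388818e+01,  4.64798284e+01,  1.66038622e-02,
        6.99711563e-05,  1.58899871e-05]), 'ee_pos': array([ 0.16288935, -0.52509835,  0.2306051 ]), 'tcp_rot': array([-89.04727283,  89.92736705, 108.18710079]), 'wrist_force': array([-0.56278938,  0.1172761 ,  0.57286648]), 'torque': array([ 0.00826745, -0.04089712, -0.01682261]), 'opening': 0.08534161553264064}
scene [-0.02729812  0.69561902  0.79426487] [ 5.20725221e+01  4.11510228e-02 -1.36700579e+02] 460.97609525801164 [-0.02934434  0.          0.          0.          0.        ]
cell_flat [([0.475, 0.26, 0.01], 0.8), ([0.456, 0.402, 0.017], 0.68)]
cell_notch [([0.452, -0.225, 0.022], 0.81)]
stand [([0.592, 0.034, 0.042], 0.88)]
nest [([0.599, 0.032, 0.045], 0.66)]
keeper_knob [([0.603, 0.069, 0.072], 0.47)]
keeper [([0.603, 0.072, 0.074], 0.53)]
tape [([0.709, 0.163, 0.011], 0.67)]
cream_pot [([0.676, -0.24, 0.034], 0.64)]
top [0.49131995 0.06107027 1.32784047] [  3.5895908   -0.77947531 -89.32554638] 483.5284024510355 [-0.13316782  0.          0.          0.          0.        ]
cell_flat [([0.465, 0.395, 0.017], 0.62), ([0.489, 0.251, 0.018], 0.6)]
cell_notch [([0.461, -0.231, 0.017], 0.93)]
stand [([0.603, 0.023, 0.044], 0.94), ([0.675, -0.246, 0.028], 0.66)]
nest [([0.606, 0.022, 0.054], 0.86)]
keeper_knob [([0.602, 0.072, 0.072], 0.74)]
keeper [([0.604, 0.072, 0.069], 0.84)]
tape [([0.716, 0.162, 0.019], 0.58)]
cream_pot [([0.674, -0.246, 0.029], 0.98)]
```

View pics/scene0.png

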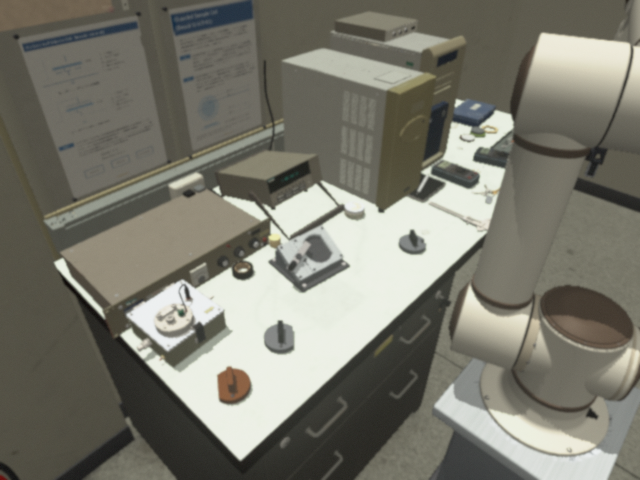

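View pics/top0.png

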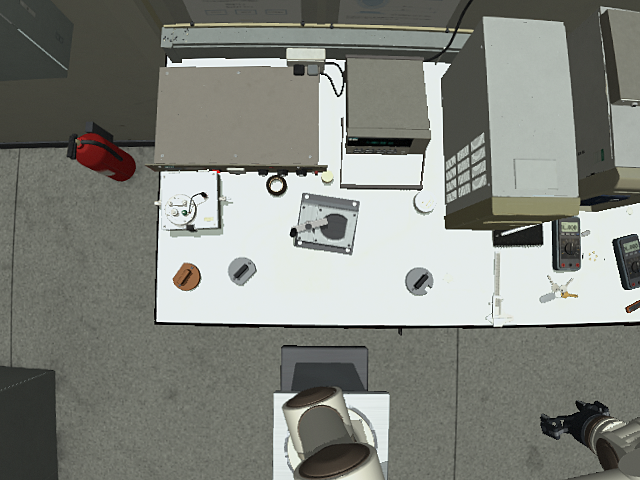

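The scene shows the grey flat cell at top-pixel (243,271), the brown decoy at (187,277), the stand at (327,223) and the notched cell at (419,281). I'll zoom in on these and measure.

```bash
python3 - <<'E'
from h import *
p=cams.camera('top');q=cams.camera('scene')
np.savez('top.npz',**{k:np.array(v) for k,v in p.items()});np.savez('scene.npz',**{k:np.array(v) for k,v in q.items()})
a=p['pixels'][180:300,210:370,::-1];a=cv2.resize(a,None,fx=5,fy=5,interpolation=cv2.INTER_CUBIC)
cv2.imwrite('pics/topz.png',a)
a=q['pixels'][220:360,230:370,::-1];a=cv2.resize(a,None,fx=4,fy=4,interpolation=cv2.INTER_CUBIC)
cv2.imwrite('pics/scz.png',a)
C=cloud(p)
print('table z',np.median(C[290:310,200:400,2]))
# stand points
S=C[185:260,285:370].reshape(-1,3)
m=(S[:,2]>0.015)&(S[:,2]<0.12)
print(S[m].min(0),S[m].max(0))
# cell points
S=C[250:295,222:262].reshape(-1,3)
d=S[(S[:,2]>0.010)&(S[:,2]<0.024)];b=S[S[:,2]>0.034]
print('disc',len(d),d.min(0),d.max(0),'bar',len(b),b.mean(0),b.min(0),b.max(0))
E
```

```text
table z -0.0004455585709867149
[ 0.53677753 -0.09822124  0.01520166] [0.72072319 0.13194383 0.09059215]
disc 453 [0.44642255 0.20967693 0.01024506] [0.51723275 0.28962594 0.02329965] bar 96 [0.4849237  0.21807378 0.24444633] [0.46588591 0.06107027 0.03604434] [0.50066825 0.26538913 1.32784047]
```

View pics/topz.png

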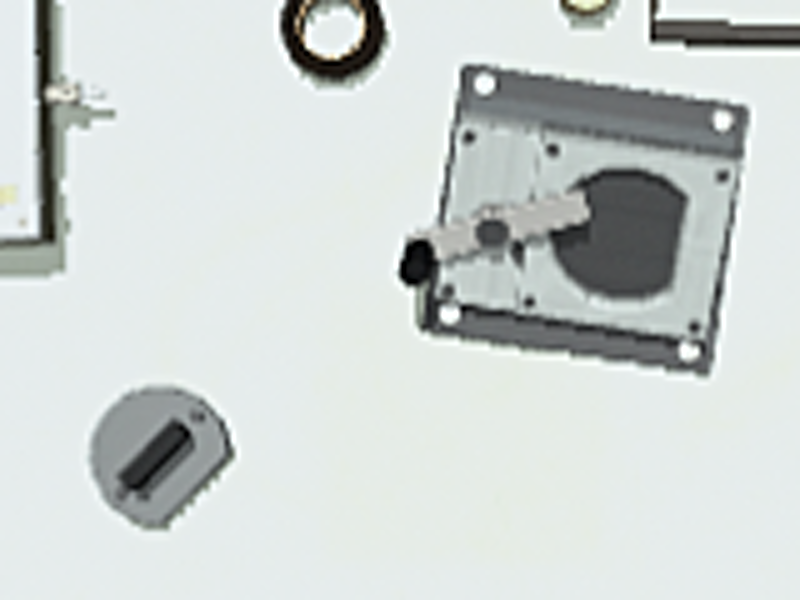

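View pics/scz.png

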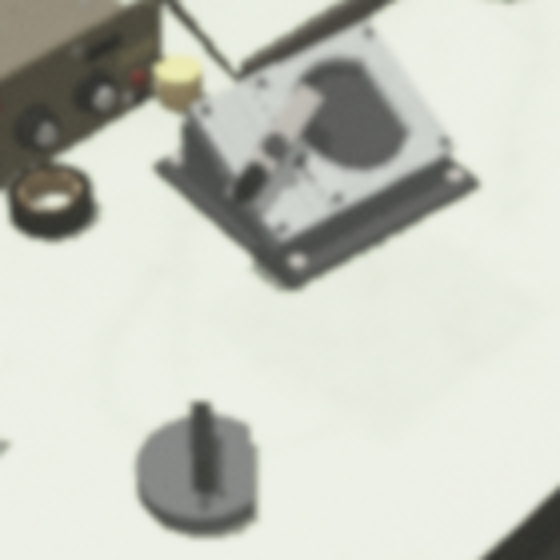

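```bash
cat >> h.py <<'E'
def load(n):
    d=dict(np.load(n)); return {k:(v.item() if v.ndim==0 else v) for k,v in d.items()}
T0=np.radians(30)
def nestR(yaw):  # deg
    return R.from_euler('z',yaw,degrees=True).as_matrix()@np.array([[np.cos(T0),0,-np.sin(T0)],[0,1,0],[np.sin(T0),0,np.cos(T0)]])
def toolR(o): return R.from_euler('xyz',o['tcp_rot'],degrees=True).as_matrix()
E
python3 - <<'E'
from h import *
from scipy.optimize import least_squares
p=load('top.npz');o=get_obs()
w=cams.camera('wrist');save('w0',w)
Rt=toolR(o);print('cam in tool',Rt.T@(np.array(w['eye'])-o['ee_pos']),'\n',Rt.T@att(w),w['fx'],w['D'])
# plate corners in top zoom: lower-right, upper-right, lower-left?, upper-left
z=np.array([[705,342],[742,157],[462,122]],float)
uv=z/5-0.4+[210,180]
c=np.array([[-52,-52,10],[52,-52,10],[52,96,10]])/1e3
f=lambda s:(proj(p,c@nestR(s[2]*100).T+[s[0],s[1],.045])-uv).ravel()
s=least_squares(f,[.6,.02,-.08]);print(s.x,s.fun)
C=cloud(p)
x,y,yaw=s.x[0],s.x[1],s.x[2]*100
L=(C-[x,y,.045])@nestR(yaw)
m=(abs(L[...,0])<48e-3)&(L[...,1]>-48e-3)&(L[...,1]<90e-3)&(abs(L[...,2]-.01)<.006)
P=L[m];print(m.sum(),np.linalg.lstsq(np.c_[P[:,:2],np.ones(len(P))],P[:,2],rcond=None)[0])
k=(L[...,2]>.03)&(L[...,2]<.08)&(abs(L[...,0])<.07)&(L[...,1]<.13)&(L[...,1]>.0)
print(L[k],)
E
```

```text
cam in tool [-0.14274487  0.0001527  -0.08130839] 
 [[ 8.22600149e-04  3.15785093e-01 -9.48830385e-01]
 [ 9.99999019e-01  8.16034085e-04  1.13854990e-03]
 [ 1.13381502e-03 -9.48830390e-01 -3.15784112e-01]] 410.79377690926333 [-0.04856098  0.          0.          0.          0.        ]
[ 0.60629374 -0.00503199 -0.07819945] [ 0.60200571 -0.79603411 -0.15895717  1.11952778 -0.42323491 -0.34983122]
1039 [0.00551642 0.00337484 0.01040255]
[[ 0.00650528  0.07422105  0.03127396]
 [ 0.00690059  0.06908889  0.03029256]
 [ 0.00853907  0.05879316  0.03016205]
 [ 0.00413196  0.07639276  0.03318041]
 [ 0.00526556  0.0712346   0.033791  ]
 [ 0.00095311  0.07349095  0.03154248]
 [ 0.00126029  0.06835241  0.03037608]
 [ 0.00416649  0.05288121  0.03112626]
 [-0.00151091  0.07311115  0.03235554]
 [-0.00137392  0.07054255  0.03173932]
 [-0.00030535  0.06537637  0.03219713]
 [-0.01130636  0.10909266  0.03037479]
 [-0.0055822   0.07536809  0.03067985]
 [-0.0044018   0.06761325  0.03045909]
 [-0.01519527  0.11398717  0.03005583]
 [-0.0133398   0.11122344  0.03301543]
 [-0.01245877  0.10857846  0.03395348
[... 1213 characters left out ...]
-0.01491678  0.10320328  0.05730469]
 [-0.01576628  0.10076925  0.05471816]
 [-0.02025172  0.11319273  0.05571336]
 [-0.01828425  0.11046215  0.05881371]
 [-0.01872611  0.10799952  0.05706598]
 [-0.01947369  0.10556067  0.05469957]
 [-0.01822206  0.10292026  0.05636304]
 [-0.01651764  0.10024689  0.05894355]
 [-0.02368718  0.11293991  0.0545459 ]
 [-0.0204484   0.11006815  0.06017341]
 [-0.02204499  0.10772518  0.05611972]
 [-0.02180012  0.10518182  0.05575326]
 [-0.02184525  0.10266524  0.05480448]
 [-0.02161991  0.10012087  0.05439781]
 [-0.02539605  0.10997317  0.05598528]
 [-0.02540194  0.10745252  0.05511874]
 [-0.02584165  0.10497154  0.05338559]
 [-0.02340926  0.10221429  0.05738523]]
```

View pics/w0.png

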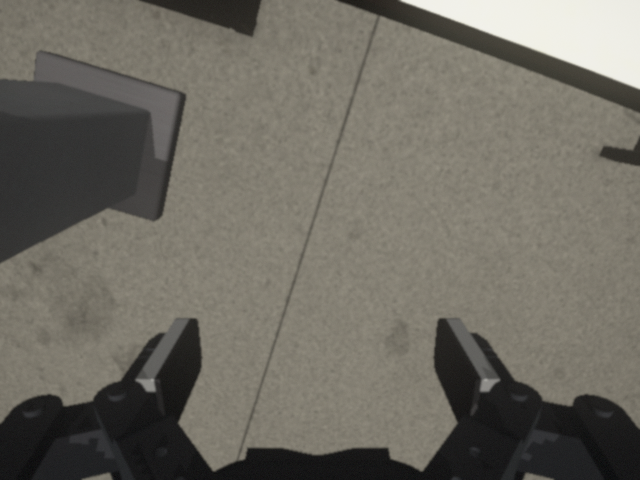

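```bash
cat >> h.py <<'E'
def move(pos,Rm,o=None):
    """shift mm / rotvec in current tool frame to reach target"""
    o=o or get_obs(); Rt=toolR(o)
    d=Rt.T@(np.array(pos)-o['ee_pos'])*1e3; r=R.from_matrix(Rt.T@Rm).as_rotvec()
    return np.round(d,1),np.round(r,4),'dist',round(np.linalg.norm(d)),'deg',round(np.degrees(np.linalg.norm(r)),1)
def toolN(yaw,spin=0,flip=False):
    N=nestR(yaw); s=-1 if flip else 1
    B=np.c_[-N[:,2],s*N[:,1],s*N[:,0]]
    return B@R.from_euler('x',spin,degrees=True).as_matrix()
E
python3 - <<'E'
from h import *
N=nestR(-7.82);O=np.array([.6063,-.005,.045])
for f in (0,1): print(move(O+N@[0,.03,.12],toolN(-7.82,0,f)))
E
```

```text
(array([  82.4, -418.2, -535.9]), array([-2.6225, -0.1561,  0.7027]), 'dist', 685, 'deg', np.float64(155.8))
(array([  82.4, -418.2, -535.9]), array([0.4272, 0.5151, 0.1145]), 'dist', 685, 'deg', np.float64(38.9))
```

Emit:
apply_moves(
  rows=[
    [[0,-40,-50,0,0,0,1],[0,-80,-100,0,0,0,1],[0,-110,-140,0,0,0,1]],
  ],
)

```text
time: 1.35
ee_pos: [0.2483, -0.4003, 0.2311]
tcp_rot: [-127.7, 90.0, 69.5]
wrist_force: [0.2, -0.1, 0.2]
opening: 0.0851
```

```bash
python3 -c "
from h import *
o=get_obs();print(o['q'],o['ee_pos'],o['tcp_rot'],o['time'])"
```

```text
[-5.81988374e+01 -5.79260553e+00 -6.52062382e-01  9.51465251e+01
  7.74454019e-03  1.04645022e+02] [ 0.24825506 -0.40030317  0.23109367] [-127.67233641   89.99021424   69.4838034 ] 1.35
```

```bash
python3 - <<'E'
from h import *
N=nestR(-7.82);O=np.array([.6063,-.005,.045])
print(move(O+N@[0,.03,.12],toolN(-7.82)))
E
```

```text
(array([  82.3, -324.6, -417. ]), array([-2.6238, -0.1559,  0.7029]), 'dist', 535, 'deg', np.float64(155.9))
```

Emit:
apply_moves(
  rows=[
    [[0,-30,-42,-0.14,-0.008,0.037,1],[0,-60,-84,-0.28,-0.016,0.074,1],[0,-90,-120,-0.42,-0.024,0.11,1],[0,-120,-155,-0.56,-0.032,0.148,1],[0,-145,-190,-0.7,-0.04,0.185,1],[0,-170,-220,-0.84,-0.05,0.222,1],[0,-200,-260,-0.98,-0.058,0.26,1],[10,-225,-290,-1.12,-0.066,0.297,1],[20,-250,-320,-1.26,-0.075,0.335,1],[30,-275,-350,-1.4,-0.083,0.372,1],[40,-290,-375,-1.54,-0.09,0.41,1],[50,-310,-400,-1.68,-0.1,0.447,1],[60,-320,-410,-1.82,-0.108,0.484,1],[70,-324,-417,-1.96,-0.116,0.52,1],[80,-324,-417,-2.1,-0.125,0.558,1],[82,-324,-417,-2.24,-0.133,0.597,1],[82,-324,-417,-2.38,-0.141,0.635,1],[82,-324,-417,-2.52,-0.15,0.673,1],[82,-324,-417,-2.624,-0.156,0.703,1],[82,-324,-417,-2.624,-0.156,0.703,1]],
  ],
)

```text
time: 3.35
ee_pos: [0.5508, 0.0318, 0.1493]
tcp_rot: [-0.0, 60.0, -7.8]
wrist_force: [-0.9, -0.6, 0.5]
opening: 0.0852
```

```bash
python3 - <<'E'
from h import *
o=get_obs();print(o['q'],o['ee_pos'],o['tcp_rot'],o['time'])
w=cams.camera('wrist');save('w1',w);np.savez('w1.npz',**{k:np.array(v) for k,v in w.items()})
N=nestR(-7.82);O=np.array([.6063,-.005,.045])
print(move(O+N@[0,.03,.12],toolN(-7.82)))
E
```

```text
[  7.12372697 -24.97788798 -31.03040168  54.764468    -7.40834311
  12.95756712] [0.55079429 0.03180292 0.1492745 ] [-4.26189581e-02  5.99717328e+01 -7.80752420e+00] 3.35
(array([ 0.3,  1. , -0.4]), array([-0.0029,  0.0003,  0.0008]), 'dist', 1, 'deg', np.float64(0.2))
```

View pics/w1.png

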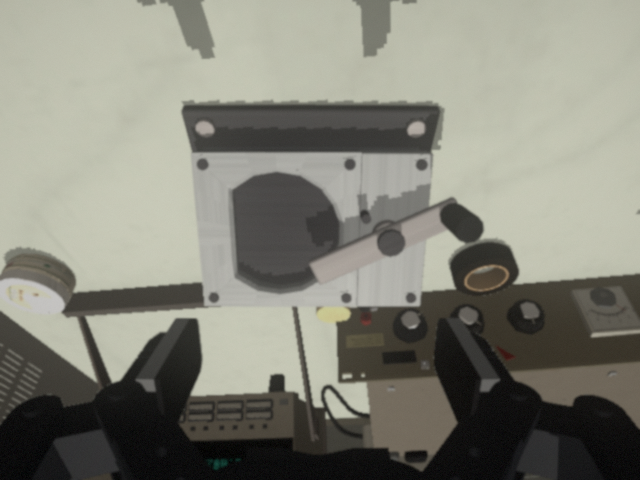

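```bash
python3 - <<'E'
from h import *
w=load('w1.npz')
a=w['pixels'][130:330,180:447,::-1];a=cv2.resize(a,None,fx=3,fy=3,interpolation=cv2.INTER_CUBIC)
cv2.imwrite('pics/w1z.png',a)
E
```

```text
(no output)
```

View pics/w1z.png

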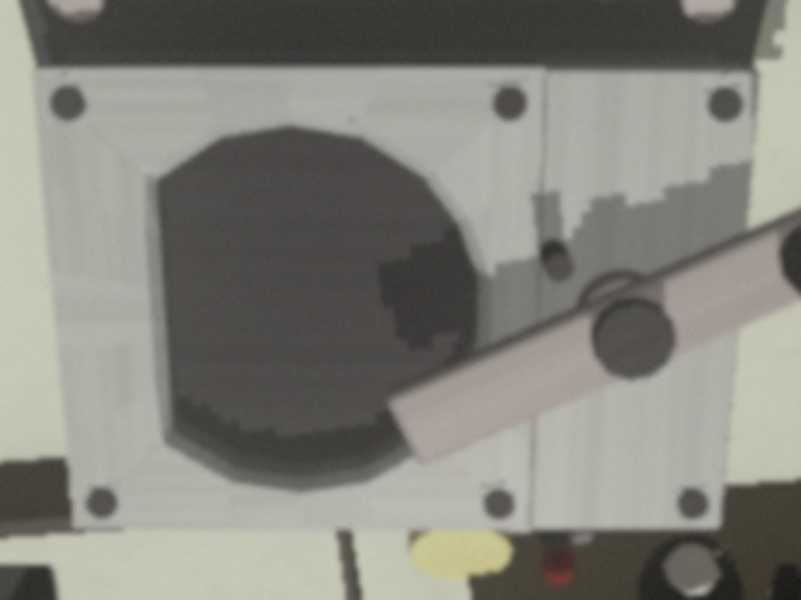

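```bash
python3 - <<'E'
from h import *
from scipy.optimize import least_squares
w=load('w1.npz')
z=np.array([[36,67],[757,70],[72,527],[720,529]],float)
uv=z/3-1/3+[180,130]
c=np.array([[-52,-52,10],[-52,96,10],[52,-52,10],[52,96,10]])/1e3
f=lambda s:(proj(w,c@nestR(s[2]*100).T+[s[0],s[1],s[3]])-uv).ravel()
s=least_squares(f,[.6,.0,-.08,.045]);print(s.x,s.fun.round(2))
f3=lambda s:(proj(w,c@nestR(s[2]*100).T+[s[0],s[1],.045])-uv).ravel()
s=least_squares(f3,[.6,.0,-.08]);print(s.x,s.fun.round(2))
x=s.x;O=np.array([x[0],x[1],.045]);N=nestR(x[2]*100)
L=(cloud(w)-O)@N
m=(abs(L[...,0])<48e-3)&(L[...,1]>-48e-3)&(L[...,1]<90e-3)&(abs(L[...,2]-.01)<.005)
P=L[m];print(m.sum(),np.linalg.lstsq(np.c_[P[:,:2],np.ones(len(P))],P[:,2],rcond=None)[0])
m=(L[...,2]>.046)&(L[...,2]<.066)&(abs(L[...,0])<.06)&(L[...,1]>.06)&(L[...,1]<.13)
P=L[m];print('knob top',len(P),P.mean(0),P.min(0),P.max(0))
m=(L[...,2]>.020)&(L[...,2]<.028)&(abs(L[...,0])<.06)&(L[...,1]>.0)&(L[...,1]<.13)
P=L[m];print('arm',len(P),P.mean(0));q=P[:,:2]-[0,.07];print('angle',np.degrees(np.linalg.svd(q-q.mean(0))[2][0]))
im=w['pixels'][:,:,::-1].copy()
a=np.linspace(0,2*np.pi,73);pts=np.c_[39.5*np.cos(a),np.maximum(39.5*np.sin(a),-28.5),0*a+10]/1e3
pts0=pts.copy();pts0[:,2]=0
for q,col in((pts,(0,0,255)),(pts0,(0,255,0))):
  cv2.polylines(im,[np.int32(proj(w,q@N.T+O)*8)],True,col,1,cv2.LINE_AA,3)
th=.45
kp=np.array([[0,.07,.03],[-.04*np.sin(th),.07+.04*np.cos(th),.056]])
for u in proj(w,kp@N.T+O): cv2.circle(im,tuple(np.int32(u)),3,(255,0,0),-1)
cv2.imwrite('pics/w1f.png',cv2.resize(im[130:330,180:500],None,fx=2.5,fy=2.5))
E
```

```text
[ 0.60642206 -0.00184158 -0.08178077  0.04394192] [-0.87  0.1   0.82  0.17  0.89 -0.16 -0.83 -0.15]
[ 0.60558152 -0.0017077  -0.08176322] [-1.52  0.    1.46  0.07  0.38  0.47 -0.32  0.48]
17426 [-0.00366652  0.0047808   0.00985705]
knob top 819 [-0.01864177  0.10451929  0.05477168] [-0.02527153  0.09771939  0.04609352] [-0.00984603  0.11362457  0.05814078]
arm 3578 [0.00109063 0.06225441 0.02388943]
angle [ 25.61158955 -51.25283242]
```

View pics/w1f.png

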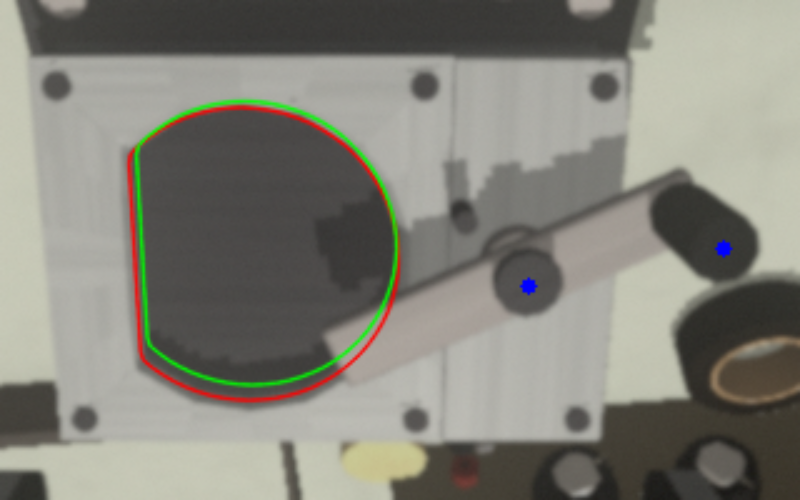

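```bash
cat >> h.py <<'E'
O=np.array([.6060,-.0018,.045]);YAW=-8.18;N=nestR(YAW)
def kn(th,z,r=.04): return O+N@np.array([-r*np.sin(th),.07+r*np.cos(th),z])
E
python3 - <<'E'
from h import *
th=.447
print(move(kn(th,.08),toolN(YAW,90-np.degrees(th))))
print(move(kn(th,.031),toolN(YAW,90-np.degrees(th))))
E
```

```text
(array([ 40.2,  80.6, -17.9]), array([ 1.1264e+00, -1.1000e-03, -2.2000e-03]), 'dist', 92, 'deg', np.float64(64.5))
(array([ 89.2,  80.4, -18. ]), array([ 1.1264e+00, -1.1000e-03, -2.2000e-03]), 'dist', 121, 'deg', np.float64(64.5))
```

Emit:
apply_moves(
  rows=[
    [[5,10,-2,0.14,0,0,0.5],[10,20,-5,0.28,0,0,0.5],[15,30,-7,0.42,0,0,0.5],[20,40,-9,0.56,0,0,0.5],[25,50,-11,0.7,0,0,0.5],[30,60,-14,0.84,0,0,0.5],[35,70,-16,0.98,0,0,0.5],[40,80,-18,1.126,-0.001,-0.002,0.5],[40,80.4,-18,1.126,-0.001,-0.002,0.5],[40,80.4,-18,1.126,-0.001,-0.002,0.5]],
  ],
)

```text
time: 4.4
ee_pos: [0.5664, 0.1111, 0.1057]
tcp_rot: [64.1, 60.0, -8.2]
wrist_force: [-0.6, -0.9, -0.3]
opening: 0.0425
```

```bash
python3 - <<'E'
from h import *
w=cams.camera('wrist');save('w2',w)
o=get_obs();print(o['q'],o['time'],o['opening'])
print(move(kn(.447,.031),toolN(YAW,90-np.degrees(.447))))
L=(cloud(w)-O)@N
m=(L[...,2]>.050)&(L[...,2]<.062)&(abs(L[...,0])<.04)&(L[...,1]>.085)&(L[...,1]<.125)
P=L[m];print('knob top',len(P),P.mean(0),P.min(0),P.max(0),np.median(P,0))
print(proj(w,kn(.447,.056)))
E
```

```text
[ 17.12778356 -18.8738003  -31.34723358  49.96725452 -12.34564147
  86.45340675] 4.45 0.04265517458191091
(array([49.3,  0.1, -0.2]), array([0.0036, 0.0001, 0.    ]), 'dist', 49, 'deg', np.float64(0.2))
knob top 991 [-0.0186018   0.10763406  0.05570249] [-0.02596631  0.09872787  0.05017512] [-0.01049088  0.11467799  0.0582825 ] [-0.01859848  0.10780499  0.05614391]
[[317.62808913 294.36084474]]
```

View pics/w2.png

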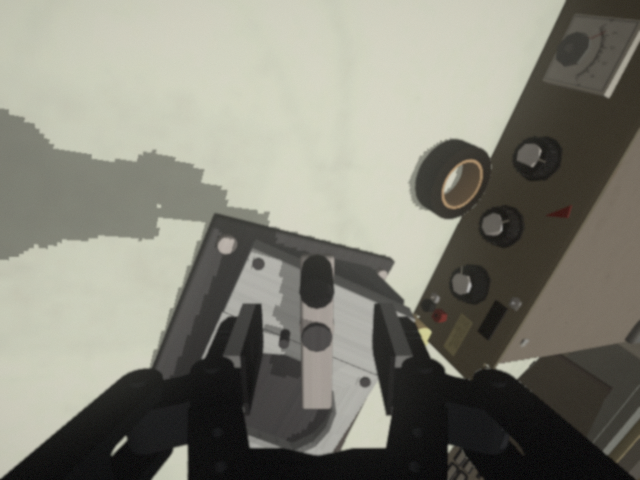

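The knob top, at about (317,290), is centred between the open jaws. I'll descend and grip.

Emit:
apply_moves(
  rows=[
    [[16,0,0,0,0,0,0.5],[33,0,0,0,0,0,0.5],[49,0,0,0,0,0,0.5],[49,0,0,0,0,0,0.5],[49,0,0,0,0,0,0.1],[49,0,0,0,0,0,0.1],[49,0,0,0,0,0,0.1],[49,0,0,0,0,0,0.1],[49,0,0,0,0,0,0.1]],
  ],
  newtons=20,
)

```text
time: 5.35
ee_pos: [0.591, 0.1074, 0.0646]
tcp_rot: [64.2, 59.9, -8.2]
wrist_force: [-6.3, -1.8, 6.3]
opening: 0.0149
```

```bash
python3 - <<'E'
from h import *
o=get_obs();print(o['q'],o['time'],o['opening'],o['wrist_force'],(o['ee_pos']-O)@N)
for th in np.linspace(.447,1.52,13): print(round(th,3),*move(kn(th,.031),toolN(YAW,90-np.degrees(th)),o)[:2])
E
```

```text
[ 15.84999093 -14.33900354 -32.59055119  43.87266455 -11.77067131
  85.28383589] 5.35 0.01489466123189956 [-6.3040572  -1.7565534   6.32407429] [-0.01646979  0.10592535  0.03217107]
0.447 [ 1.2 -0.7 -0.5] [ 0.0035  0.0005 -0.0012]
0.536 [ 1.2 -4.2 -0.3] [-0.0859  0.0005 -0.0012]
0.626 [ 1.2 -7.8  0.1] [-0.1753  0.0006 -0.0012]
0.715 [  1.2 -11.3   0.9] [-0.2647  0.0007 -0.0011]
0.805 [  1.2 -14.7   2. ] [-0.3541  0.0007 -0.0011]
0.894 [  1.2 -18.    3.4] [-0.4435  0.0008 -0.0011]
0.984 [  1.1 -21.1   5.1] [-0.533   0.0008 -0.001 ]
1.073 [  1.1 -24.1   7. ] [-0.6224  0.0009 -0.001 ]
1.162 [  1.1 -26.9   9.2] [-0.7118  0.0009 -0.001 ]
1.252 [  1.1 -29.5  11.7] [-0.8012  0.001  -0.0009]
1.341 [  1.1 -31.9  14.4] [-0.8906  0.001  -0.0009]
1.431 [  1.1 -34.   17.2] [-9.8e-01  1.0e-03 -9.0e-04]
1.52 [  1.1 -35.9  20.3] [-1.0695e+00  1.1000e-03 -8.0000e-04]
```

Emit:
apply_moves(
  rows=[
    [[0,-4.2,-0.3,-0.09,0,0,0.1],[0,-7.8,0.1,-0.175,0,0,0.1],[0,-11.3,0.9,-0.265,0,0,0.1],[0,-14.7,2,-0.355,0,0,0.1],[0,-18,3.4,-0.445,0,0,0.1],[0,-21.1,5.1,-0.533,0,0,0.1],[0,-24.1,7,-0.622,0,0,0.1],[0,-26.9,9.2,-0.712,0,0,0.1],[0,-29.5,11.7,-0.8,0,0,0.1],[0,-31.9,14.4,-0.89,0,0,0.1],[0,-34,17.2,-0.98,0,0,0.1],[0,-35.9,20.3,-1.07,0,0,0.1],[0,-35.9,20.3,-1.07,0,0,0.1]],
  ],
)

```text
time: 6.65
ee_pos: [0.5663, 0.077, 0.0531]
tcp_rot: [2.9, 59.9, -8.0]
wrist_force: [1.8, 3.3, -0.9]
opening: 0.0153
```

```bash
python3 - <<'E'
from h import *
o=get_obs();print(o['q'],o['time'],o['opening'],o['wrist_force'],(o['ee_pos']-O)@N)
p=cams.camera('top');save('t3',p)
cv2.imwrite('pics/t3z.png',cv2.resize(p['pixels'][170:270,270:400,::-1],None,fx=5,fy=5))
E
```

```text
[ 12.86605029 -18.95032495 -37.49400957  43.00919596 -10.30660543
  21.20015509] 6.65 0.015272004853476842 [ 1.82095301  3.33444408 -0.89927428] [-0.03968617  0.0723872   0.03231452]
```

View pics/t3z.png

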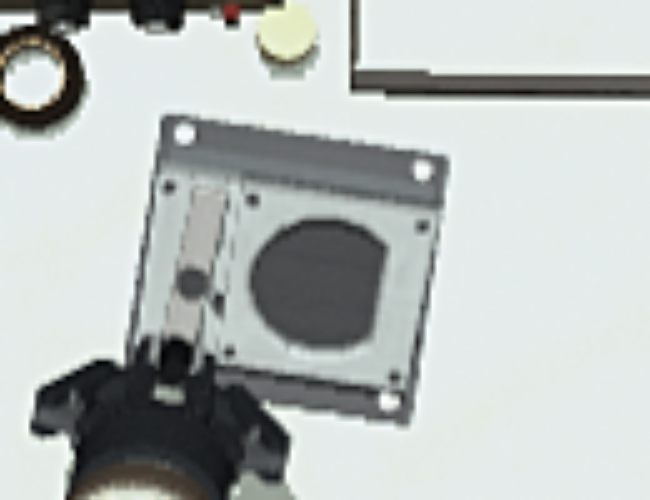

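Keeper is open, the pocket is clear. I'll release, back off, then move over the cell.

Emit:
apply_moves(
  rows=[
    [[0,0,0,0,0,0,0.5],[0,0,0,0,0,0,0.5],[0,0,0,0,0,0,0.5],[-30,0,0,0,0,0,0.6],[-65,0,0,0,0,0,0.8],[-100,0,0,0,0,0,1]],
  ],
)

```text
time: 7.3
ee_pos: [0.5157, 0.0839, 0.1403]
tcp_rot: [3.1, 59.9, -8.1]
wrist_force: [0.1, 0.4, 0.3]
opening: 0.0779
```

```bash
cat >> h.py <<'E'
def toolC(yaw,tilt=0):
    C=R.from_euler('z',yaw,degrees=True).as_matrix()
    return np.c_[-C[:,2],C[:,1],C[:,0]]
E
python3 - <<'E'
from h import *
o=get_obs();print(o['q'],o['time'],o['opening'],o['wrist_force'],(o['ee_pos']-O)@N)
print(move([.484,.251,.15],toolC(-45)))
E
```

```text
[ 15.53629652 -28.24968788 -33.95029136  56.36787436 -11.59504316
  23.83981782] 7.3 0.07789990274125888 [0.13296732 0.40537185 0.32994528] [-0.04030623  0.07199821  0.13331468]
(array([-35.9, 158.4, -51.3]), array([ 0.5762,  0.5002, -0.1819]), 'dist', 170, 'deg', np.float64(44.9))
```

Emit:
apply_moves(
  rows=[
    [[-9,26,-9,0.096,0.083,-0.03,1],[-15,52,-17,0.192,0.166,-0.06,1],[-20,80,-26,0.288,0.25,-0.09,1],[-25,106,-34,0.384,0.333,-0.12,1],[-31,132,-43,0.48,0.416,-0.152,1],[-36,158.4,-51.3,0.576,0.5,-0.182,1],[-36,158.4,-51.3,0.576,0.5,-0.182,1],[-36,158.4,-51.3,0.576,0.5,-0.182,1]],
  ],
)

```text
time: 8.1
ee_pos: [0.4842, 0.2508, 0.1492]
tcp_rot: [-46.0, 89.9, -90.9]
wrist_force: [-0.1, -0.3, -0.1]
opening: 0.0857
```

```bash
python3 - <<'E'
from h import *
o=get_obs();print(o['q'],o['ee_pos'],o['tcp_rot'],o['time'],o['opening'])
w=cams.camera('wrist');save('w4',w);np.savez('w4.npz',**{k:np.array(v) for k,v in w.items()})
C=cloud(w);z=C[...,2]
near=np.hypot(C[...,0]-.484,C[...,1]-.251)<.06
b=near&(z>.038)&(z<.052);d=near&(z>.012)&(z<.021)
for n,m in(('bar',b),('disc',d)):
    r=cv2.minAreaRect((C[m][:,:2]*1e3).astype(np.float32));print(n,m.sum(),np.median(C[m],0),r)
E
```

```text
[27.42949691  3.50111845 -0.56581733 85.98645364 -0.09897151 72.32858506] [0.48423082 0.25076311 0.14923139] [-46.01573159  89.88754651 -90.91477363] 8.1 0.085657920075059
bar 1241 [0.48145903 0.25028844 0.04372631] ((482.6421813964844, 249.03976440429688), (12.00681209564209, 44.18715286254883), 47.185203552246094)
disc 6645 [0.48354808 0.25545459 0.01598364] ((486.52166748046875, 252.93148803710938), (65.02936553955078, 75.05744171142578), 47.178993225097656)
```

View pics/w4.png

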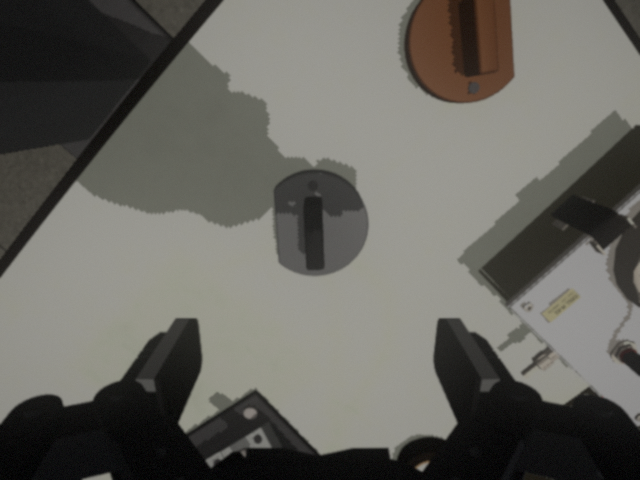

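The cell is centred at (313,225) with its flat on the image's left, as expected. Bar centre (482.6, 249.0), yaw −42.8°.

```bash
python3 - <<'E'
from h import *
print(move([.4826,.249,.06],toolC(-42.8)))
print(move([.4826,.249,.0195],toolC(-42.8)))
E
```

```text
(array([89.7, -2. , -0.1]), array([-0.0369,  0.0016,  0.0005]), 'dist', 90, 'deg', np.float64(2.1))
(array([130.2,  -2. ,  -0.2]), array([-0.0369,  0.0016,  0.0005]), 'dist', 130, 'deg', np.float64(2.1))
```

Emit:
apply_moves(
  rows=[
    [[30,-1,0,-0.037,0.001,0,0.6],[60,-2,0,-0.037,0.001,0,0.5],[90,-2,0,-0.037,0.001,0,0.5],[115,-2,0,-0.037,0.001,0,0.5],[130,-2,0,-0.037,0.001,0,0.5],[130,-2,0,-0.037,0.001,0,0.5],[130,-2,0,-0.037,0.001,0,0],[130,-2,0,-0.037,0.001,0,0],[130,-2,0,-0.037,0.001,0,0],[130,-2,0,-0.037,0.001,0,0],[130,-2,0,-0.037,0.001,0,0]],
  ],
  newtons=45,
)

```text
time: 9.25
ee_pos: [0.4838, 0.2493, 0.0216]
tcp_rot: [50.2, 89.8, 7.4]
wrist_force: [0.3, -0.4, 7.2]
opening: 0.0112
```

```bash
python3 - <<'E'
from h import *
o=get_obs();print(o['q'],o['ee_pos'],o['tcp_rot'],o['time'],o['opening'],o['wrist_force'])
E
```

```text
[ 2.72900651e+01  5.30763142e+00 -1.28560235e+01  7.16831483e+01
 -5.53984235e-02  7.00804864e+01] [0.48376416 0.24927301 0.02157489] [50.19973087 89.83709437  7.40923549] 9.25 0.011177191704935925 [ 0.32354267 -0.36946039  7.18801191]
```

```bash
python3 - <<'E'
from h import *
print(move(O+N@[.0007,.0005,.0216+.09],toolN(YAW)))
E
```

```text
(array([-120.3, -131.9,  214.8]), array([-0.5904, -0.505 ,  0.1566]), 'dist', 279, 'deg', np.float64(45.4))
```

Emit:
apply_moves(
  rows=[
    [[-15,0,0,0,0,0,0],[-45,0,0,0,0,0,0],[-80,0,0,0,0,0,0],[-110,0,0,0,0,0,0],[-110,0,0,0,0,0,0]],
  ],
)

```text
time: 9.75
ee_pos: [0.4852, 0.2502, 0.1375]
tcp_rot: [64.5, 89.4, 21.7]
wrist_force: [-0.2, 0.1, -2.6]
opening: 0.0111
```

```bash
python3 - <<'E'
from h import *
o=get_obs();print(o['ee_pos'],o['tcp_rot'],o['time'],o['opening'],o['wrist_force'])
print(move(O+N@[.0007,.0005,.0216+.09],toolN(YAW)))
w=cams.camera('wrist');save('w5',w)
E
```

```text
[0.48523733 0.25018145 0.13747445] [64.5038007  89.40610922 21.71979011] 9.75 0.011131642316090979 [-0.21412532  0.09467705 -2.5590755 ]
(array([  -4.8, -133.8,  214.1]), array([-0.5918, -0.5003,  0.1505]), 'dist', 253, 'deg', np.float64(45.2))
```

View pics/w5.png

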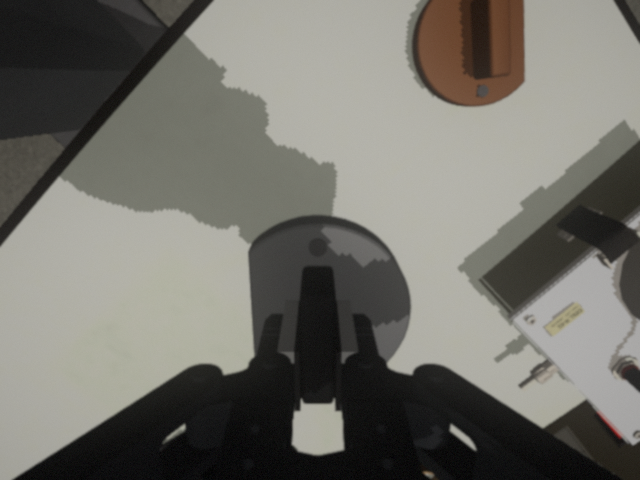

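Emit:
apply_moves(
  rows=[
    [[-10,-14,20,-0.06,-0.05,0.015,0],[-20,-28,45,-0.12,-0.1,0.03,0],[-25,-42,70,-0.18,-0.15,0.045,0],[-28,-56,95,-0.24,-0.2,0.06,0],[-28,-72,120,-0.3,-0.25,0.075,0],[-25,-88,145,-0.38,-0.32,0.095,0],[-20,-104,170,-0.45,-0.38,0.115,0],[-14,-120,195,-0.52,-0.44,0.132,0],[-8,-134,214,-0.592,-0.5,0.15,0],[-5,-134,214,-0.592,-0.5,0.15,0],[-5,-134,214,-0.592,-0.5,0.15,0]],
  ],
)

```text
time: 10.9
ee_pos: [0.5495, 0.0056, 0.1383]
tcp_rot: [-0.2, 60.3, -8.5]
wrist_force: [0.4, 0.0, -2.4]
opening: 0.0114
```

```bash
python3 - <<'E'
from h import *
o=get_obs();print(o['q'],(o['ee_pos']-O)@N,o['time'],o['opening'],o['wrist_force'])
print(move(O+N@[.0007,.0005,.0216+.09],toolN(YAW)))
w=cams.camera('wrist');save('w6',w);np.savez('w6.npz',**{k:np.array(v) for k,v in w.items()})
p=cams.camera('top');save('t6',p)
Rt=toolR(o);L=(cloud(w)-o['ee_pos'])@Rt*1e3   # tool frame mm
m=(abs(L[...,1])<45)&(abs(L[...,2])<45)&(abs(L[...,0]-5.6)<2.5)
P=L[m];print('disc top',len(P),P.min(0),P.max(0),np.median(P,0),'plane',np.linalg.lstsq(np.c_[P[:,1:],np.ones(len(P))],P[:,0],rcond=None)[0])
lo=P[P[:,2]<-16]
# circle fit using outer edge on visible part
from scipy.optimize import least_squares
mm=np.zeros(m.shape,np.uint8);mm[m]=255
c=max(cv2.findContours(mm,cv2.RETR_EXTERNAL,cv2.CHAIN_APPROX_NONE)[0],key=len)[:,0]
E_=L[c[:,1],c[:,0]]
rr=np.hypot(E_[:,1],E_[:,2]);e=E_[(rr>35)&(E_[:,1]>-20)]
s=least_squares(lambda s:np.hypot(e[:,1]-s[0],e[:,2]-s[1])-s[2],[0,0,38],loss='soft_l1');print('circ',len(e),s.x)
f=E_[(E_[:,1]<-22)&(E_[:,2]<20)&(E_[:,2]>-22)];print('flat',len(f),np.polyfit(f[:,2],f[:,1],1))
E
```

```text
[  3.69047781 -25.205341   -32.29508593  53.76490971  -5.99901195
  10.39493008] [-0.0027025  -0.00072243  0.10930647] 10.9 0.011371336213969265 [ 0.3970433   0.03344987 -2.42055093]
(array([-2.3,  1.2,  3.4]), array([-0.0008, -0.0052,  0.0026]), 'dist', 4, 'deg', np.float64(0.3))
disc top 12085 [  3.11755255 -27.32916483 -38.55296903] [ 8.09415921 37.69980529 23.4893699 ] [  5.63207819   8.03282463 -17.52176489] plane [5.23395954e-04 1.46152752e-03 5.65827989e+00]
circ 246 [ 0.0465745  -0.82827431 37.44221062]
flat 127 [  0.03258813 -26.24591634]
```

View pics/w6.png

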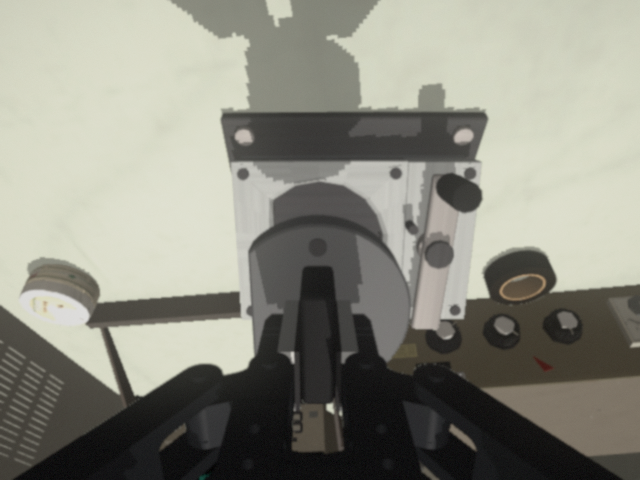

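```bash
python3 - <<'E'
from h import *
for z in (.04,.014,.0): print(move(O+N@[.0008,.0,.0217+z],toolN(YAW)))
w=load('w6.npz')
cv2.imwrite('pics/w6z.png',cv2.resize(w['pixels'][100:340,210:500,::-1],None,fx=2.7,fy=2.5,interpolation=cv2.INTER_CUBIC))
c=np.array([[-52,-52,10],[-52,96,10],[52,96,10]])/1e3
print(((proj(w,c@N.T+O)-[210,100]+.5)*[2.7,2.5]).round(1))
E
```

```text
(array([48.4, -0.4,  2.1]), array([ 0.0006, -0.0036,  0.0015]), 'dist', 48, 'deg', np.float64(0.2))
(array([74.4, -0.3,  2.2]), array([ 0.0006, -0.0036,  0.0015]), 'dist', 74, 'deg', np.float64(0.2))
(array([88.4, -0.3,  2.3]), array([ 0.0006, -0.0036,  0.0015]), 'dist', 88, 'deg', np.float64(0.2))
[[ 56.6 156. ]
 [735.8 156. ]
 [684.6 549.2]]
```

View pics/w6z.png

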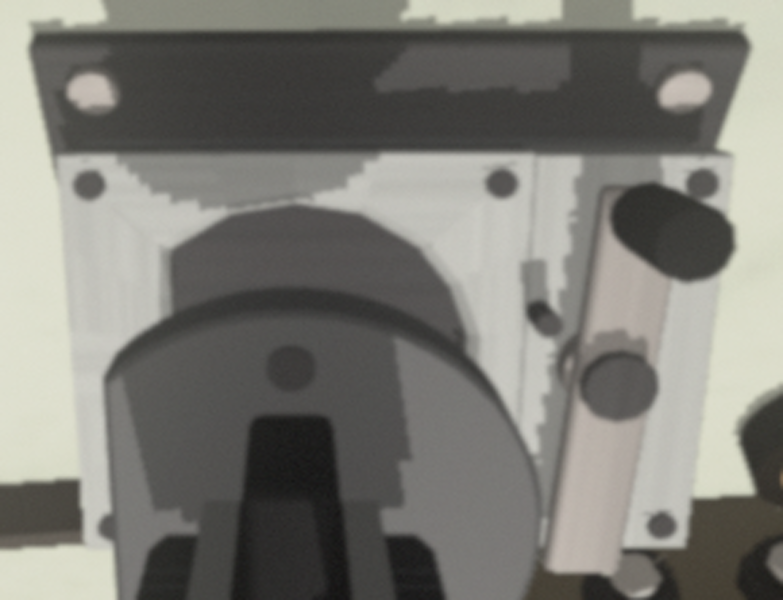

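The predicted plate corners match the picture to about 1 px. I'll descend in steps.

Emit:
apply_moves(
  rows=[
    [[15,0,2,0,-0.003,0.001,0],[35,0,2,0,-0.003,0.001,0],[55,0,2,0,-0.003,0.001,0],[68,-0.3,2.2,0,-0.0036,0.0015,0],[74,-0.3,2.2,0,-0.0036,0.0015,0],[74,-0.3,2.2,0,-0.0036,0.0015,0],[74,-0.3,2.2,0,-0.0036,0.0015,0]],
  ],
)

```text
time: 11.7
ee_pos: [0.5891, 0.0009, 0.0774]
tcp_rot: [-0.0, 60.0, -8.2]
wrist_force: [-0.6, 0.4, -2.1]
opening: 0.0114
```

```bash
python3 - <<'E'
from h import *
o=get_obs();print(o['q'],(o['ee_pos']-O)@N,o['time'],o['opening'],o['wrist_force'],N.T@o['wrist_force'])
for z in (.014,.0): print(move(O+N@[.0008,.0,.0217+z],toolN(YAW)))
w=cams.camera('wrist');save('w7',w)
E
```

```text
[  2.70744344 -18.20816902 -34.3366312   44.29030748  -5.41403912
   9.41538246] [0.00132928 0.00029615 0.03663022] 11.7 0.011356342639560429 [-0.57867573  0.37035008 -2.11982473] [-1.60159648  0.28424616 -1.5230806 ]
(array([ 0.9, -0.3, -0.5]), array([ 0.0007,  0.0005, -0.0002]), 'dist', 1, 'deg', np.float64(0.0))
(array([14.9, -0.3, -0.5]), array([ 0.0007,  0.0005, -0.0002]), 'dist', 15, 'deg', np.float64(0.0))
```

View pics/w7.png

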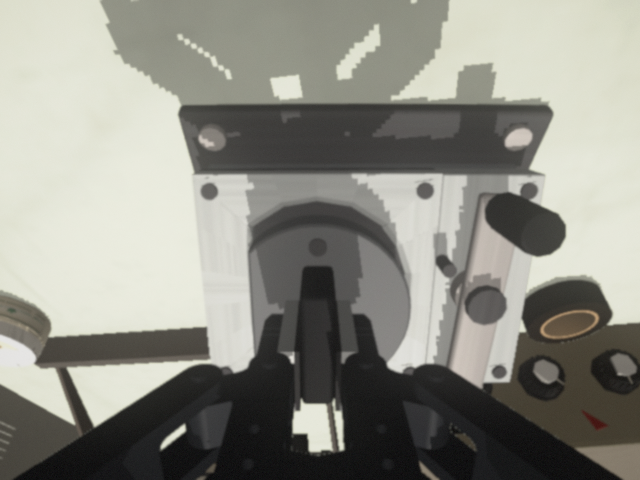

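Looks aligned. I'll lower it in.

Emit:
apply_moves(
  rows=[
    [[3,-0.3,-0.5,0,0,0,0],[6,-0.3,-0.5,0,0,0,0],[9,-0.3,-0.5,0,0,0,0],[12,-0.3,-0.5,0,0,0,0],[13,-0.3,-0.5,0,0,0,0]],
  ],
)

```text
time: 12.25
ee_pos: [0.595, -0.0003, 0.0656]
tcp_rot: [-0.0, 60.0, -8.2]
wrist_force: [-0.2, 0.8, -1.9]
opening: 0.0109
```

```bash
python3 - <<'E'
from h import *
o=get_obs();print((o['ee_pos']-O)@N,o['time'],o['opening'],N.T@o['wrist_force'],o['torque'])
print(move(O+N@[.0008,.0,.0217],toolN(YAW)))
E
```

```text
[ 0.0007089  -0.00010053  0.02339848] 12.25 0.010946810849153757 [-1.23717524  0.75856388 -1.5237017 ] [0.06509244 0.64249354 0.00474971]
(array([1.7, 0.1, 0.1]), array([ 0.0006,  0.0004, -0.0001]), 'dist', 2, 'deg', np.float64(0.0))
```

Emit:
apply_moves(
  rows=[
    [[1.5,0,0,0,0,0,0],[2,0,0,0,0,0,0],[2,0,0,0,0,0,0.3],[2,0,0,0,0,0,0.4],[2,0,0,0,0,0,0.4],[2,0,0,0,0,0,0.4],[-20,0,0,0,0,0,0.4],[-50,0,0,0,0,0,0.45],[-85,0,0,0,0,0,0.5],[-85,0,0,0,0,0,0.5]],
  ],
)

```text
time: 13.25
ee_pos: [0.5538, 0.006, 0.1447]
tcp_rot: [0.1, 59.6, -8.0]
wrist_force: [0.8, 0.4, -0.3]
opening: 0.0425
```

```bash
python3 - <<'E'
from h import *
o=get_obs();print((o['ee_pos']-O)@N,o['time'],o['opening'],N.T@o['wrist_force'],o['q'])
w=cams.camera('wrist');save('w8',w)
L=(cloud(w)-O)@N*1e3
m=(np.hypot(L[...,0],L[...,1])<36)&(L[...,1]>-24)&(L[...,2]>8)&(L[...,2]<30)
P=L[m];print('disc',len(P),np.median(P,0),np.linalg.lstsq(np.c_[P[:,:2],np.ones(len(P))],P[:,2],rcond=None)[0])
b=(abs(L[...,0])<40)&(abs(L[...,1])<20)&(L[...,2]>38)&(L[...,2]<50)
print('bar',b.sum(),np.median(L[b],0),cv2.minAreaRect(L[b][:,:2].astype(np.float32)))
m=(L[...,2]>50)&(L[...,2]<62)&(L[...,1]>55)&(L[...,1]<125)&(abs(L[...,0])<70)
P=L[m];print('knob',len(P),np.median(P,0))
print(move(kn(1.52,.09),toolN(YAW,0)),move(kn(1.52,.032),toolN(YAW,0)))
E
```

```text
[0.00413927 0.00029329 0.11275468] 13.25 0.04253954780553105 [ 0.50939801  0.48945106 -0.59407469] [  3.63829513 -25.32780823 -31.96964917  53.455197    -5.87096316
  10.22223433]
disc 7486 [-4.27519478  7.84658141 16.19666191] [-9.16713182e-03  9.54873016e-04  1.62791583e+01]
bar 1649 [-1.99472458 -0.43959429 43.96428587] ((-0.4176311492919922, -0.1412825584411621), (11.745658874511719, 43.44513702392578), 89.50359344482422)
knob 868 [-41.09533164  71.2071836   56.14751201]
(array([ 20.6,  71.8, -43. ]), array([ 0.0003,  0.0052, -0.0011]), 'dist', 86, 'deg', np.float64(0.3)) (array([ 78.6,  71.8, -43.3]), array([ 0.0003,  0.0052, -0.0011]), 'dist', 115, 'deg', np.float64(0.3))
```

View pics/w8.png

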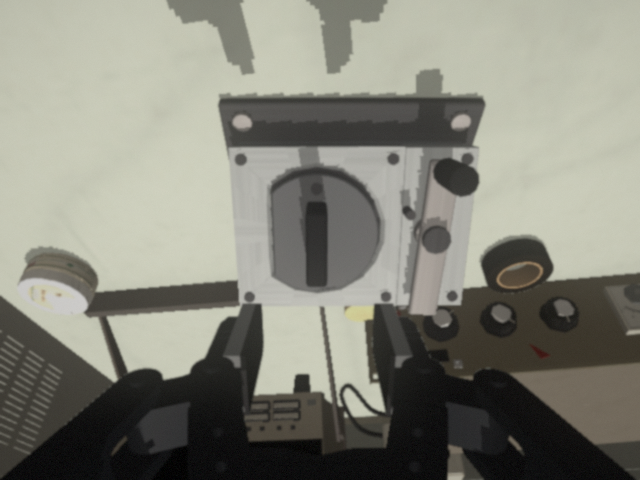

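The cell is fully home: disc top at z = 16.2 mm and level, bar top at 44 mm. Now I'll grip the knob.

Emit:
apply_moves(
  rows=[
    [[5,24,-14,0,0.005,-0.001,0.5],[10,48,-28,0,0.005,-0.001,0.5],[20,72,-43,0,0.005,-0.001,0.5],[20,72,-43.5,0,0.005,-0.001,0.5],[40,71.5,-43.7,0,0.005,-0.001,0.5],[60,71.5,-43.8,0,0.005,-0.001,0.5],[77,71.5,-44,0,0.005,-0.001,0.5],[77,71.5,-44,0,0.005,-0.001,0.5],[77,71.5,-44,0,0.005,-0.001,0.1],[77,71.5,-44,0,0.005,-0.001,0.1],[77,71.5,-44,0,0.005,-0.001,0.1],[77,71.5,-44,0,0.005,-0.001,0.1],[77,71.5,-44,0,0.005,-0.001,0.1]],
  ],
  newtons=20,
)

```text
time: 14.6
ee_pos: [0.5649, 0.0766, 0.0546]
tcp_rot: [0.0, 59.9, -8.2]
wrist_force: [-3.6, -1.2, 3.5]
opening: 0.0152
```

```bash
python3 - <<'E'
from h import *
o=get_obs();l=(o['ee_pos']-O)@N;print(l,o['time'],o['opening'],N.T@o['wrist_force'],o['q'])
for th in np.r_[np.linspace(1.5,.0,15),-.05]: print(round(th,3),*move(kn(th,l[2]),toolN(YAW,87-np.degrees(th)),o)[:2])
E
```

```text
[-0.04009045  0.07176283  0.03423282] 14.6 0.015249325758560587 [-1.15141736 -1.68348632  4.70476347] [ 12.8862748  -19.18471465 -37.48133848  43.31331625 -10.37055852
  18.42581154]
1.5 [0.  1.1 0.2] [ 0.0186  0.0013 -0.0001]
1.393 [0.  5.3 0.7] [ 0.1257  0.0013 -0.0002]
1.286 [0.  9.5 1.7] [ 0.2329  0.0013 -0.0003]
1.179 [ 0.  13.5  3.1] [ 0.34    0.0013 -0.0004]
1.071 [ 0.  17.4  5. ] [ 4.472e-01  1.300e-03 -4.000e-04]
0.964 [ 0.  21.   7.2] [ 5.543e-01  1.300e-03 -5.000e-04]
0.857 [ 0.  24.4  9.9] [ 6.614e-01  1.200e-03 -6.000e-04]
0.75 [ 0.  27.5 12.8] [ 7.686e-01  1.200e-03 -6.000e-04]
0.643 [ 0.  30.3 16.1] [ 8.757e-01  1.200e-03 -7.000e-04]
0.536 [ 0.  32.6 19.7] [ 9.829e-01  1.200e-03 -8.000e-04]
0.429 [ 0.  34.6 23.5] [ 1.09e+00  1.10e-03 -8.00e-04]
0.321 [ 0.  36.2 27.5] [ 1.1972e+00  1.1000e-03 -9.0000e-04]
0.214 [ 0.  37.3 31.6] [ 1.3043e+00  1.0000e-03 -1.0000e-03]
0.107 [ 0.1 38.  35.8] [ 1.4114e+00  1.0000e-03 -1.0000e-03]
0.0 [ 0.1 38.2 40.1] [ 1.5186e+00  1.0000e-03 -1.1000e-03]
-0.05 [ 0.1 38.2 42.1] [ 1.5686e+00  9.0000e-04 -1.1000e-03]
```

Emit:
apply_moves(
  rows=[
    [[0,1.1,0.2,0.019,0,0,0.1],[0,5.3,0.7,0.126,0,0,0.1],[0,9.5,1.7,0.233,0,0,0.1],[0,13.5,3.1,0.34,0,0,0.1],[0,17.4,5,0.447,0,0,0.1],[0,21,7.2,0.554,0,0,0.1],[0,24.4,9.9,0.661,0,0,0.1],[0,27.5,12.8,0.769,0,0,0.1],[0,30.3,16.1,0.876,0,0,0.1],[0,32.6,19.7,0.983,0,0,0.1],[0,34.6,23.5,1.09,0,0,0.1],[0,36.2,27.5,1.197,0,0,0.1],[0,37.3,31.6,1.304,0,0,0.1],[0,38,35.8,1.411,0,0,0.1],[0,38.2,38.5,1.48,0,0,0.1],[0,38.2,38.5,1.48,0,0,0.1]],
  ],
)

```text
time: 16.2
ee_pos: [0.6031, 0.1093, 0.0738]
tcp_rot: [84.9, 60.0, -8.3]
wrist_force: [-4.9, -3.0, 3.0]
opening: 0.015
```

```bash
python3 - <<'E'
from h import *
o=get_obs();l=(o['ee_pos']-O)@N;print(l,o['time'],o['opening'],N.T@o['wrist_force'],o['q'],o['torque'])
for th in (0,-.05,-.1): print(round(th,3),*move(kn(th,l[2]),toolN(YAW,87-np.degrees(th)),o)[:2])
E
```

```text
[-0.00178123  0.10960478  0.03428975] 16.2 0.015010116673868952 [-2.34827681 -3.6665289   4.83545149] [ 15.70654165 -12.8213464  -30.31343194  44.6610084  -11.74204967
 105.97218689] [-0.41909642  1.0137098  -0.51575295]
0 [ 0.   1.8 -0.2] [ 0.035   0.0009 -0.0006]
-0.05 [ 0.   3.8 -0. ] [ 0.085   0.0009 -0.0006]
-0.1 [0.  5.8 0.3] [ 0.135   0.0009 -0.0006]
```

Next, press gently past zero to meet the stop.

Emit:
apply_moves(
  rows=[
    [[0,1,0,0.02,0,0,0.1],[0,2,0,0.035,0,0,0.1],[0,3,0,0.035,0,0,0.1],[0,4,0,0.035,0,0,0.1],[0,4,0,0.035,0,0,0.1]],
  ],
)

```text
time: 16.7
ee_pos: [0.6043, 0.1092, 0.0743]
tcp_rot: [86.8, 60.3, -8.4]
wrist_force: [-18.4, -0.1, 6.8]
opening: 0.0153
```

```bash
python3 - <<'E'
from h import *
o=get_obs();l=(o['ee_pos']-O)@N;print(l,o['time'],o['opening'],N.T@o['wrist_force'],o['torque'])
E
```

```text
[-0.00051214  0.10965119  0.03408847] 16.7 0.015294513635770265 [-12.35336073  -2.66767025  14.9528551 ] [-0.09610201  3.09280047 -0.40152796]
```

It meets the stop: −12 N, held short of the commanded position. I'll release and back off.

Emit:
apply_moves(
  rows=[
    [[0,0.5,0,0,0,0,0.5],[0,0.5,0,0,0,0,0.5],[0,0.5,0,0,0,0,0.5],[-30,0,0,0,0,0,0.5],[-70,0,0,0,0,0,0.5],[-110,0,0,0,0,0,0.5],[-110,0,0,0,0,0,0.5]],
  ],
)

```text
time: 17.4
ee_pos: [0.5512, 0.1182, 0.1765]
tcp_rot: [87.3, 59.8, -7.9]
wrist_force: [-0.1, 1.0, -0.3]
opening: 0.0428
```

```bash
python3 - <<'E'
from h import *
o=get_obs();print((o['ee_pos']-O)@N,o['time'],o['wrist_force'])
w=cams.camera('wrist');save('w9',w);p=cams.camera('top');save('t9',p)
L=(cloud(w)-O)@N*1e3
m=(L[...,2]>50)&(L[...,2]<62)&(L[...,1]>85)&(L[...,1]<125)&(abs(L[...,0])<40)
P=L[m];print('knob',len(P),np.median(P,0),P.min(0),P.max(0))
m=(L[...,2]>21)&(L[...,2]<27)&(abs(L[...,0])<30)&(L[...,1]>15)&(L[...,1]<98)
P=L[m];print('arm fit slope',len(P),np.polyfit(P[:,1]-70,P[:,0],1),P.min(0))
m=(np.hypot(L[...,0],L[...,1])<36)&(L[...,1]>-24)&(L[...,2]>8)&(L[...,2]<17.9)
P=L[m];print('disc',len(P),np.median(P,0))
cv2.imwrite('pics/t9z.png',cv2.resize(p['pixels'][170:270,270:400,::-1],None,fx=5,fy=5))
E
```

```text
[0.00400549 0.1109663  0.14954976] 17.4 [-0.05983145  0.95187038 -0.26395536]
knob 535 [ -0.82901556 111.61006844  56.14608371] [ -8.7405759  102.98635548  50.00230473] [  6.80589476 118.65199487  58.40814017]
arm fit slope 1906 [-0.00158485 -1.04487837] [-17.10860982  18.30824854  21.03879795]
disc 2568 [ 2.22606232 10.51385637 16.28864685]
```

View pics/w9.png

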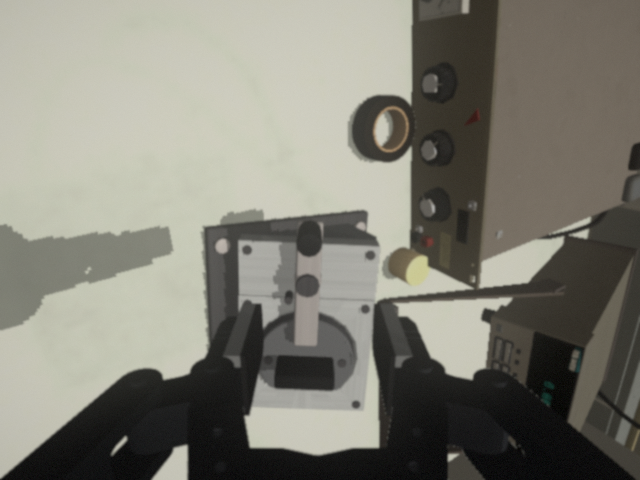

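View pics/t9z.png

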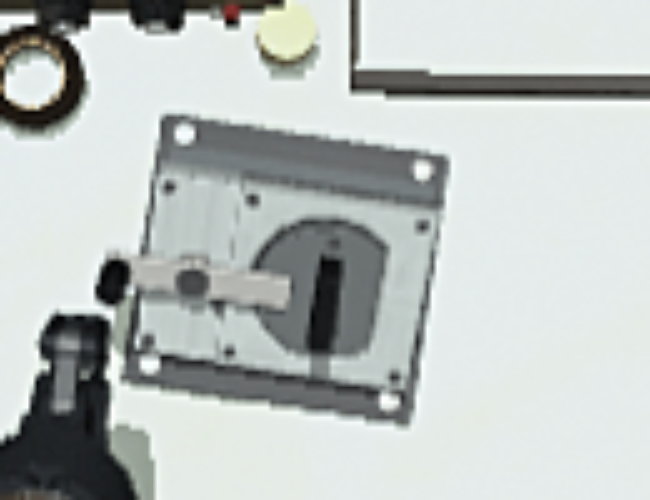

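The wrist picture shows the keeper over the cell, with the knob at (309,240) and the bar at (305,372). The measured arm angle is within 0.002 rad of 0, and the gripper is clear of everything.

```bash
python3 - <<'E'
from h import *
p=cams.camera('top')
for l in ['cell_notch','tape','cream_pot']: print(l,[np.round(d['at'],3).tolist() for d in cams.find_in(l,p)][:1])
print(np.abs(get_obs()['qd']).max(),bot.job_done())
E
```

```text
cell_notch [[0.46, -0.232, 0.016]]
tape [[0.716, 0.16, 0.018]]
cream_pot [[0.678, -0.245, 0.025]]
the job is handed in; nothing more can be done
0.13246561601704845 None
```

The grey flat-rimmed cell is seated in the D pocket and the keeper arm is shut over it. I handed the job in at about 17.5 s, with the gripper clear of everything.

- **What I did:** the keeper lay partly over the pocket, at 0.45 rad, so I first swung it open to about 1.52 rad. I then took the cell by its bar, lined its flat up with the pocket wall and lowered it in without meeting resistance. Last, I swung the keeper back by its knob until it pushed back with about 12 N short of where I was sending it, which I took as the stop.
- **Cell seated:** before I shut the keeper, the disc was level with its top at 16.2 mm (16 expected) and the bar top at 44.0 mm. It read 16.3 mm afterwards.
- **Keeper shut:** the measured arm angle was within 0.002 rad of 0.
- **Other things:** the notched cell, the tape and the white pot were detected within 5 mm of where they started, about the detector's accuracy.
- **Disagreements:** the top and wrist cameras differed by about 3 mm on the stand's y position. I used the wrist camera's value, and the cell went in without a catch. A rough fit of the cell's flat in the gripper suggested about 2° of turn. I took that as noise, and the bar measured within 0.5° once seated.

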